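# Touch off a three-legged casting with the touch probe

### The arm

A 7-joint arm with a two-finger parallel gripper is mounted at the origin on a cart in front of the work surface, level with it; the furniture and walls round the work are solid. World frame = base frame: x ahead of the robot, y to its left, z up, the work surface at z = 0. Lengths are in m, angles in degrees, forces in N, time in s.
With the tool pointing down it reaches from about 0.425 to 0.925 m from the base axis. Payload 6.8 kg.
Tool frame: the origin (TCP) lies at the centre of the arm's flange, where the gripper is bolted on; the fingertips stand manip.finger_overhang ahead of it and the grasp point (between the pads) lies 163 mm ahead of it (manip.finger_overhang is the distance from the TCP to the fingertips, in m); z points along the fingers, y is the line along which they close (so a half turn about z gives the same grasp; the last joint's range is limited). The gripper opens to 88 mm and grips with 3 to 60 N. Pads are 20 mm wide; open, the fingers measure 115 mm over their backs; the gripper's body (75 mm by 178 mm) begins 61 mm behind the grasp point.
Start: joints at [59.066, 27.33, 1.283, 89.118, -0.659, 63.558, -4.761], TCP at [0.282, -0.613, 0.405] pointing down, gripper open.
Joint ranges: [-169.35, 169.35], [-19.33, 120.38], [-80.79, 83.38], [13.8, 139.57], [-78.32, 258.32], [9.67, 109.79], [-169.56, 169.56]. Speed limits (degrees/s): [136.94, 136.94, 180, 180, 180, 180, 180].

### API

Orientations are given as a 3x3 rotation matrix whose columns are the frame's x, y, z axes.
In Python, from plant import manip, cams gives the robot as it stands. The module is installed in compiled form; this text tells all that it offers.
- The arm moves only by the tool move_arm, never from a script. Its argument "plan" is a list of rows, each a list of 2 entries, a list of its own where there are three numbers: the shift along the tool's x, y, z in cm, then the turn, a rotation vector about the tool's x, y, z in rad. A call has 1 to 10 rows; each row is the pose to reach, as a shift and turn from the pose commanded when the call began, along the tool's axes at that moment; what a row does not reach only later rows make up. A row lasts 1/12 s, in which the tool goes at most 41.7 mm and 7.16 degrees, less where a joint would pass 70% of its speed; a pose out of reach is approached as far as the arm can. A call with a gripper value outside its range is refused whole. "grip" is the closure, from -1 (fully open) to 1 (shut), set as the call begins (left out, the last holds). The fingers move at their own pace and stop on an object; the grip force is fixed at half the most. Time passes only in rows, so rows that repeat a pose let the fingers close. It gives the time, the measured TCP pose, the force, the opening and the grip force at its end, in the units of the state.
- manip.get_obs(): the state, without advancing time (a new reading comes with each control period).
- cams.get_image(name): name is "side" or "top" or "wrist"; returns the picture (400x640x3 uint8, blue, green, red); there is no depth.
- cams.camera_info(name): a dict with "fx", "fy", "cx", "cy" (pixels), "R" (3x3) and "t" (3): a world point X has camera coordinates R X + t. Camera axes: x right, y down, z forward; pixel columns grow to the right and rows downward; lengths in m; the calibration is good to about 2 mm. A picture is of the moment at which its call begins: read the wrist's pose just before it. camera_info takes no time and is no camera call; for the wrist camera it gives the pose at the moment of the call.
- manip.finish_job(): hands the job in; it is judged then, once.
The state is a dict: "clock": time; "joints": joint angles; "joint_vel": joint speeds; "effort": joint torques, N m; "tool_pos": TCP position; "tcp_rot": TCP orientation; "force": force on the tool from outside, world axes, zero at the start; "wrist_torque": the same for the moment, N m; "opening": finger opening in m; "gripper_force": force on a finger pad.
Only numpy, scipy, OpenCV 4.12 (cv2) and the standard library are available. Lean on these libraries where they do the work, as an engineer would, in place of code of your own. Each camera call takes 0.05 s, during which the arm holds its last target. There are 200 camera calls.

### The job

Before it is machined, the three-legged grey casting has to be located: take the touch probe from its stand and, holding it upright, press its tip lightly on the top of each of the casting's three end bosses for a moment, starting at the end of the long leg and going round clockwise as seen from above. Do not shift the casting, leave the four-legged casting and the other things alone, then put the probe back in its stand and let go.

Things in the scene. Friction and masses are not known exactly. Their poses are not given: they have to be found in the camera images.
- probe: touch probe, 0.16 kg, upright in its stand: black round handle 30 mm in diameter with straight sides from 10 to 52 mm above the origin (rounded top at 58, 4 mm stub above); 38 mm collar from 0 to 10 mm; below it a nose 16 mm in diameter, 30 mm long, then the stylus. Origin: on the axis at the collar's underside, which rests on the stand's top, 68 mm above the bench. z up along the axis; grip at any yaw
- probe_tip (a point): lowest point of the 8 mm ball at the end of the probe's thin stylus, 55 mm below the probe's origin on its axis. The stylus is sprung: it yields upward along the axis by up to 12 mm, from about 1 N to about 4.5 N when fully in, and then is solid
- stand: fixed probe stand: dark foot plate 90 x 90 x 8 mm under an upright grey block 56 x 56 mm, its top 68 mm above the bench, with a round vertical well 24 mm in diameter and a 4 mm chamfer at the mouth. The probe's nose goes down the well and its collar rests on the top. Origin: centre of the underside, on the bench, on the well's axis; z up
- well (a point): centre of the mouth of the stand's well, on the top of the block, 68 mm above the bench
- casting: the casting to touch off: grey cast spider, 0.8 kg, flat and loose on the left or the right desk at any yaw: 52 mm round hub 18 mm high, three legs 24 mm wide, 10 mm high (17 mm with the rib), one longer than the others, each ending in a round boss 24.5 mm high. Origin: underside of the hub's centre; x along the long leg, y to its left, z up
- casting_boss1 (a point): centre of the machined top face, 24.5 mm above the bench, of the round boss (29 mm bright face, 32 mm across) at the end of the casting's long leg, 90 mm from the hub's centre along the casting's +x
- casting_boss2 (a point): centre of the machined top face, 24.5 mm above the bench, of the round boss (29 mm bright face, 32 mm across) at the end of the short leg next clockwise (seen from above) from the long leg, 52 mm from the hub's centre, 126 degrees from the long leg, on the casting's -y side
- casting_boss3 (a point): centre of the machined top face, 24.5 mm above the bench, of the round boss (29 mm bright face, 32 mm across) at the end of the other short leg, next clockwise again, 52 mm from the hub's centre, 126 degrees from the long leg, on the casting's +y side
- other_casting: bystander: a similar grey casting with four equal legs in a cross (bosses 62 mm from the hub's centre, 24.5 mm high), 0.9 kg; not to be touched. Origin: underside of the hub's centre
- cast_white: bystander: white plaster cast of a jaw, 50 x 60 x 36 mm, standing on the left desk nearer the robot. Origin: centre of the underside
- base_plate: bystander: pale square mounting plate with rounded corners, 67 x 82 x 16 mm, on the right desk nearer the robot. Origin: centre of the underside

How it is judged (in metres and radians):
On the way, in this order (a step that is already met when the one before it is completed fails the run):
1. the probe's tip presses on the long leg's boss (contact force between probe and casting above 0.4 N and distance between probe_tip and casting_boss1 below 0.016 m), for 0.15 s.
2. the probe's tip presses on the next clockwise boss (contact force between probe and casting above 0.4 N and distance between probe_tip and casting_boss2 below 0.016 m), for 0.15 s.
3. the probe's tip presses on the last boss (contact force between probe and casting above 0.4 N and distance between probe_tip and casting_boss3 below 0.016 m), for 0.15 s.
At the end, for the whole second after the job is handed in: The probe stands released, upright (within 10 degrees) and at rest in its stand, its collar on the block's top (within 8 mm in height and 10 mm across), and the three-legged casting lies still within 12 mm of where it was (horizontal distance between probe and well below 0.01 m and z of probe in the frame of well between -0.008 and 0.008 m and angle between probe's own z axis and vertical below 0.17 rad and linear speed of each of probe, casting below 0.02 m/s and distance of casting from where it was at the start of the episode below 0.012 m); the robot touches nothing.
It fails at once if the probe presses hard on the casting (over 25 N) (contact force between probe and casting above 25 N).
It fails at once if the probe is tilted more than 35 degrees (angle between probe's own z axis and vertical above 0.61 rad).
It fails at once if the three-legged casting is shifted by more than 12 mm (distance of casting from where it was at the start of the episode above 0.012 m).
It fails at once if the four-legged casting is touched with the probe or shifted by more than 12 mm (contact force between probe and other_casting above 0.4 N or distance of other_casting from where it was at the start of the episode above 0.012 m).
It fails at once if the jaw cast or the mounting plate is shifted by more than 20 mm (distance of any of cast_white, base_plate from where it was at the start of the episode above 0.02 m).
It also fails if it takes over 58 s, if anything falls off the work surface, if the arm or the gripper's body presses on something with over 40 N, if the wrist force passes 120 N, or if a joint passes its speed limit or range.

## Working session

There is one attempt and no reset: what is moved stays moved. The work goes in short steps, Python scripts to look and compute and a tool call to move; the robot and the scene stay as the last step left them, time stands still between calls to the robot, and variables do not carry over. Pictures are saved under pics/ and viewed, at most 13 in all, crops included, and the job is handed in when it is done.

Besides the shell and the picture viewer there is one more tool, called after ">>>" as a command line: name --argument value ..., lists and objects as JSON in quotes. move_arm: Moves the arm, as the interface text tells. Its arguments: {"type":"object","properties":{"plan":{"type":"array"},"grip":{"type":"number"}},"required":["plan"]}

```bash
mkdir -p pics; python3 - <<'E'
from plant import manip,cams
import cv2,numpy as np
o=manip.get_obs();print({k:np.round(o[k],3).tolist() for k in o},manip.finger_overhang)
for n in("top","side"):
    cv2.imwrite(f"pics/{n}0.png",cams.get_image(n));c=cams.camera_info(n);print(n,c)
E
```

```text
{'clock': 0.0, 'joints': [59.065, 27.375, 1.278, 89.176, -0.658, 63.559, -4.762], 'joint_vel': [-0.037, 0.016, -0.04, 0.043, 0.048, -0.14, 0.03], 'effort': [-0.0, -58.285, 1.534, -27.261, -0.054, 0.017, 0.0], 'tool_pos': [0.282, -0.613, 0.404], 'tcp_rot': [[0.908, 0.419, -0.001], [0.419, -0.908, 0.002], [-0.0, -0.002, -1.0]], 'force': [-0.599, 0.053, 0.766], 'wrist_torque': [0.021, -0.027, 0.04], 'gripper_force': 0.0, 'opening': 0.088} 0.182
top {'fx': 407.521582913503, 'fy': 407.521582913503, 'cx': 325.75812808994436, 'cy': 204.24361922449842, 'R': array([[ 0.01367715, -0.99990594, -0.00102634],
       [-0.99486545, -0.01350525, -0.10030125],
       [ 0.10027795,  0.00239291, -0.99495659]]), 't': array([-0.05731167,  0.43722554,  1.4850046 ])}
side {'fx': 410.59922900896373, 'fy': 410.59922900896373, 'cx': 321.67438145197997, 'cy': 201.6219357869687, 'R': array([[-0.84897092, -0.52843547,  0.00207918],
       [-0.19048306,  0.30235042, -0.93397025],
       [ 0.49291437, -0.79330963, -0.35734472]]), 't': array([0.36862987, 0.16842708, 1.09364275])}
```

View pics/top0.png

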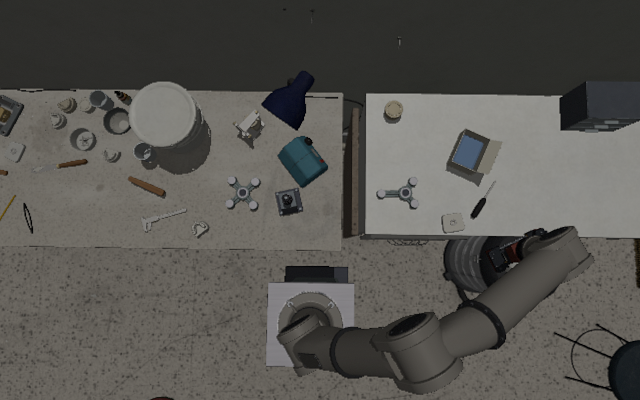

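View pics/side0.png

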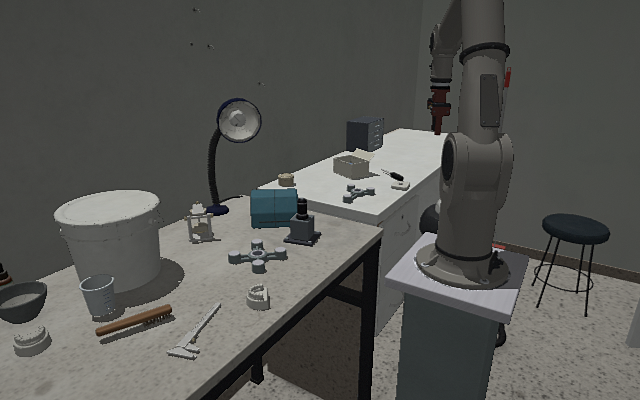

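The top view shows the stand and probe at about (289,201) and the three-legged casting at about (404,192). Its long-leg boss is near (382,194), and the short ones are near (411,182) and (412,202). The four-legged casting is at (242,193). I'll refine these positions now.

```bash
cat > h.py <<'E'
from plant import manip,cams
import cv2,numpy as np
from scipy.spatial.transform import Rotation as Ro
def bp(c,uv,z):
    d=c["R"].T@np.array([(uv[0]-c["cx"])/c["fx"],(uv[1]-c["cy"])/c["fy"],1.]); C=-c["R"].T@c["t"]
    return C+d*(z-C[2])/d[2]
def pj(c,X):
    p=c["R"]@np.array(X,float)+c["t"]; return np.array([c["fx"]*p[0]/p[2]+c["cx"],c["fy"]*p[1]/p[2]+c["cy"]])
def down(yaw): # tool z down, tool x at yaw (deg)
    a=np.radians(yaw); return np.array([[np.cos(a),np.sin(a),0],[np.sin(a),-np.cos(a),0],[0,0,-1.]])
def go(pos,yaw,o=None):
    o=o or manip.get_obs(); R=np.array(o["tcp_rot"])
    print("shift cm",np.round(R.T@(np.array(pos)-o["tool_pos"])*100,2),"rv",np.round(Ro.from_matrix(R.T@down(yaw)).as_rotvec(),3))
E
python3 - <<'E'
from h import *
c=cams.camera_info("top")
for n,uv,z in[("stand",(289,201),.1),("b1",(382,194),.0245),("b3/2",(411,182),.0245),("b",(412,202),.0245),("x4",(242,193),.02),("plank",(353,200),0)]: print(n,bp(c,uv,z).round(3))
im=cv2.imread("pics/top0.png")
a=cv2.resize(im[170:220,265:315],None,fx=8,fy=8,interpolation=2);b=cv2.resize(im[170:220,370:420],None,fx=8,fy=8,interpolation=2)
cv2.imwrite("pics/c.png",np.hstack([a,b]))
go([.46,.06,.40],0)
E
```

```text
stand [0.44  0.078 0.1  ]
b1 [ 0.479 -0.259  0.024]
b3/2 [ 0.525 -0.367  0.024]
b [ 0.45  -0.37   0.024]
x4 [0.476 0.26  0.02 ]
plank [ 0.458 -0.153  0.   ]
shift cm [ 44.29 -53.67   0.46] rv [-0.002  0.     0.432]
```

View pics/c.png

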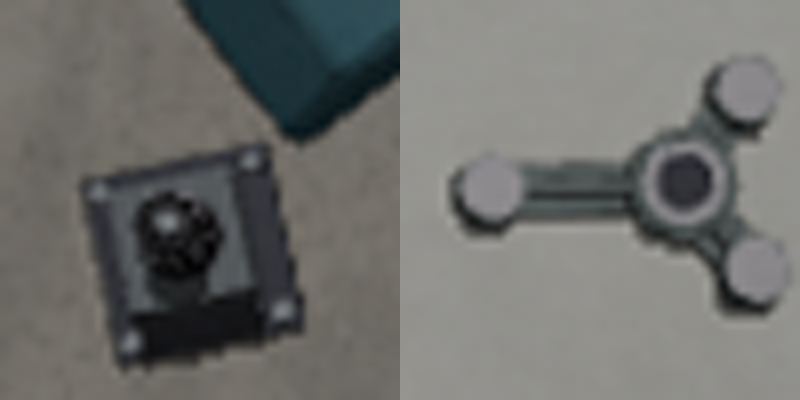

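The crop confirms boss1 at top pixel (381.3,193.4), boss2 (the next clockwise) at (413.1,181) and boss3 at (414.4,203.5). I'm moving over the stand now.

>>> move_arm --plan '[[[44.3,-53.7,0],[0,0,0.432]],[[44.3,-53.7,0],[0,0,0.432]],[[44.3,-53.7,0],[0,0,0.432]],[[44.3,-53.7,0],[0,0,0.432]],[[44.3,-53.7,0],[0,0,0.432]],[[44.3,-53.7,0],[0,0,0.432]],[[44.3,-53.7,0],[0,0,0.432]],[[44.3,-53.7,0],[0,0,0.432]],[[44.3,-53.7,0],[0,0,0.432]],[[44.3,-53.7,0],[0,0,0.432]]]' --grip -1

```text
clock: 0.93
tool_pos: [0.3886, -0.2081, 0.4046]
tcp_rot: [[1.0, -0.0, -0.0], [-0.0, -1.0, -0.0], [-0.0, 0.0, -1.0]]
force: [0.6, -0.3, 0.7]
opening: 0.0877
gripper_force: 0.0
```

```bash
python3 - <<'E'
from h import *
o=manip.get_obs();print(o["clock"],o["tool_pos"],np.round(o["joints"],1),np.round(o["tcp_rot"],2).tolist())
cv2.imwrite("pics/w1.png",cams.get_image("wrist"));c=cams.camera_info("wrist");print(c)
C=-c["R"].T@c["t"];print(C,np.array(o["tcp_rot"]).T@(C-o["tool_pos"]))
go([.44,.075,.40],0)
E
```

```text
0.9333 [ 0.38862792 -0.20811464  0.40461053] [ 26.7   5.4  -7.  119.2   0.8  55.5 -70.8] [[1.0, -0.0, -0.0], [-0.0, -1.0, -0.0], [-0.0, 0.0, -1.0]]
{'fx': 279.8995163995556, 'fy': 279.8995163995556, 'cx': 316.94757188738976, 'cy': 201.71450104631836, 'R': array([[ 9.28605692e-03, -9.99950226e-01, -3.64899167e-03],
       [-9.56422231e-01, -9.94672678e-03,  2.91817715e-01],
       [-2.91839485e-01,  7.80140842e-04, -9.56466992e-01]]), 't': array([-0.20308324,  0.33665618,  0.50516621])}
[ 0.47129874 -0.2001186   0.38419152] [ 0.08267013 -0.00802577  0.02041013]
shift cm [  5.15 -27.53   0.55] rv [-0.003 -0.     0.009]
```

View pics/w1.png

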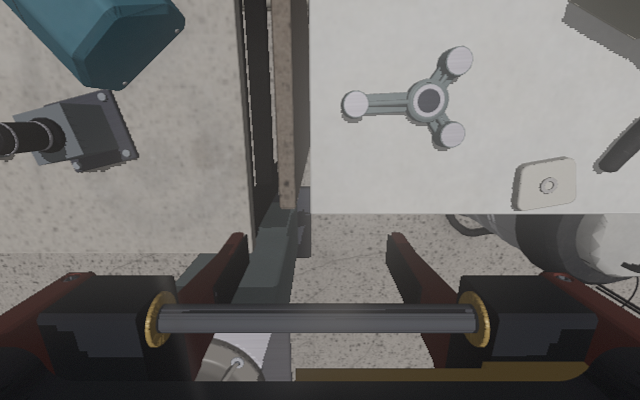

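The wrist view clearly shows the three-legged casting: boss1 (355,104), boss2 (458,61) and boss3 (452,134). I'll carry on to the stand.

>>> move_arm --plan '[[[2,-27.5,0],[0,0,0]],[[2,-27.5,0],[0,0,0]],[[2,-27.5,0],[0,0,0]],[[2,-27.5,0],[0,0,0]],[[2,-27.5,0],[0,0,0]],[[2,-27.5,0],[0,0,0]],[[2,-27.5,0],[0,0,0]],[[2,-27.5,0],[0,0,0]],[[2,-27.5,0],[0,0,0]],[[2,-27.5,0],[0,0,0]]]'

```text
clock: 1.82
tool_pos: [0.4088, 0.0638, 0.4043]
tcp_rot: [[1.0, -0.001, -0.001], [-0.001, -1.0, -0.001], [-0.001, 0.001, -1.0]]
force: [-0.1, -0.1, 0.1]
opening: 0.0882
gripper_force: 0.0
```

```bash
python3 - <<'E'
from h import *
o=manip.get_obs();print(o["clock"],o["tool_pos"],np.round(o["joints"],1))
c=cams.camera_info("top")
T=[bp(c,p,.0245)[:2] for p in((381.1,193.2),(412.9,180.8),(414.2,203.3))]
R=np.array([[9.28605692e-03,-9.99950226e-01,-3.64899167e-03],[-9.56422231e-01,-9.94672678e-03,2.91817715e-01],[-2.91839485e-01,7.80140842e-04,-9.56466992e-01]])
w=dict(R=R,t=np.array([-0.20308324,0.33665618,0.50516621]),fx=279.9,fy=279.9,cx=316.95,cy=201.71)
# bosses by bright-disc Hough around the viewed pixels
g=cv2.imread("pics/w1.png",0)
W=[bp(w,p,.0245)[:2] for p in((355,104),(458,61),(452,134))]
a=np.radians([0,-126,126]);M=np.array([.09,.052,.052])[:,None]*np.c_[np.cos(a),np.sin(a)]
for P in(T,W):
    P=np.array(P);m=M-M.mean(0);q=P-P.mean(0);U,S,V=np.linalg.svd(m.T@q);r=(U@V).T
    f=(r@m.T).T+P.mean(0);print(P.round(3).tolist(),"fit",f.round(4).tolist(),"yaw",np.degrees(np.arctan2(r[1,0],r[0,0])))
cv2.imwrite("pics/w2.png",cams.get_image("wrist"));w=cams.camera_info("wrist");np.save("w2.npy",w,allow_pickle=True)
E
```

```text
1.8167 [0.40878262 0.06384127 0.40432207] [   6.     3.8  -24.3  121.3    1.9   55.4 -109.3]
[[0.482, -0.256], [0.53, -0.374], [0.446, -0.378]] fit [[0.4816, -0.2554], [0.5296, -0.3737], [0.4456, -0.3779]] yaw 92.86379459483294
[[0.486, -0.245], [0.534, -0.362], [0.452, -0.368]] fit [[0.4858, -0.2447], [0.5351, -0.3625], [0.4511, -0.3676]] yaw 93.45302620913577
```

View pics/w2.png

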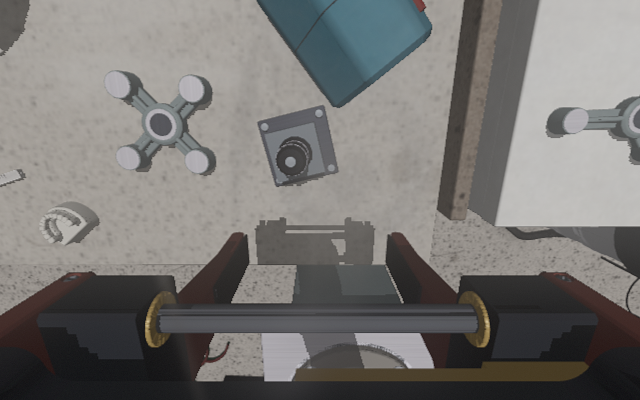

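This view shows the probe's stub top at (291,161) and the stand's foot-plate screws at about (264,127), (320,114), (332,168) and (279,180). The wrist pose may have lagged slightly while the arm moved, so I'll check again now that it has settled.

```bash
python3 - <<'E'
from h import *
o=manip.get_obs();print(o["clock"],o["tool_pos"])
w=np.load("w2.npy",allow_pickle=True).item()
im=cams.get_image("wrist");w2=cams.camera_info("wrist");cv2.imwrite("pics/w3.png",im)
d=cv2.phaseCorrelate(np.float32(cv2.imread("pics/w2.png",0))[:220],np.float32(cv2.cvtColor(im,6))[:220]);print("img shift",d)
d=np.array(d[0])
for c,s in((w,0*d),(w2,d)):
  print("probe",bp(c,s+(291,161),.130).round(4),"plate",np.mean([bp(c,s+p,.008) for p in((264,127),(320,114),(332,168),(279,180))],0).round(4),"b1",bp(c,s+(573,120),.0245).round(4))
c=cams.camera_info("top");print("top: stub",bp(c,(265+165/8-.5,170+220/8-.5),.13),"plate",np.mean([bp(c,(265+x/8-.5,170+y/8-.5),.008) for x,y in((98,190),(251,160),(284,311),(131,343))],0).round(4))
a=cv2.resize(im[100:200,240:360],None,fx=5,fy=5,interpolation=2);cv2.imwrite("pics/c3.png",a)
E
```

```text
1.8667 [0.40881669 0.06341349 0.40438019]
img shift ((-0.429283141503106, 0.5303451166946331), 1.0370281647576227)
probe [0.4501 0.0867 0.13  ] plate [0.4485 0.0873 0.008 ] b1 [ 0.4838 -0.2525  0.0245]
probe [0.4497 0.087  0.13  ] plate [0.4479 0.0877 0.008 ] b1 [ 0.4831 -0.2524  0.0245]
top: stub [0.45020676 0.08841332 0.13      ] plate [0.4502 0.0885 0.008 ]
```

View pics/c3.png

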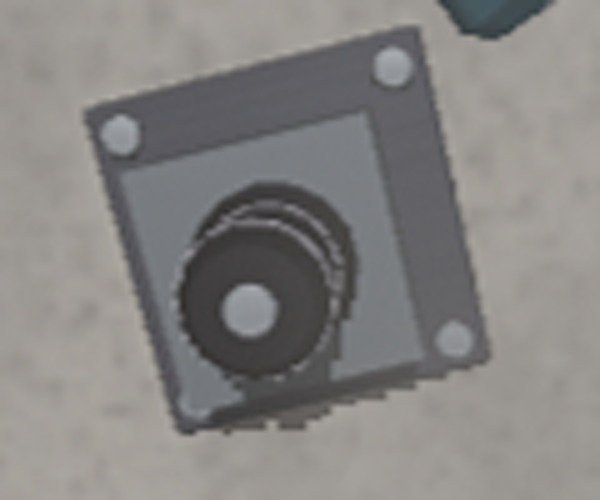

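The probe axis is at about (0.4495, 0.088), and the two cameras agree. I'll descend and grip.

>>> move_arm --plan '[[[4.07,-2.46,0],[0,0,0]],[[4.07,-2.46,0],[0,0,0]],[[4.07,-2.46,4],[0,0,0]],[[4.07,-2.46,7],[0,0,0]],[[4.07,-2.46,10],[0,0,0]],[[4.07,-2.46,12.5],[0,0,0]],[[4.07,-2.46,13.8],[0,0,0]],[[4.07,-2.46,13.8],[0,0,0]],[[4.07,-2.46,13.8],[0,0,0]],[[4.07,-2.46,13.8],[0,0,0]]]'

```text
clock: 2.75
tool_pos: [0.4502, 0.089, 0.2676]
tcp_rot: [[1.0, -0.001, 0.001], [-0.001, -1.0, 0.0], [0.001, -0.0, -1.0]]
force: [0.2, 0.3, -0.5]
opening: 0.0878
gripper_force: 0.0
```

```bash
python3 - <<'E'
from h import *
o=manip.get_obs();print(o["clock"],o["tool_pos"],o["force"],np.round(o["tcp_rot"],4).tolist())
a=cams.get_image("wrist");b=cams.get_image("side")
cv2.imwrite("pics/w4.png",np.hstack([cv2.resize(a[150:400,160:480],(400,312)),cv2.resize(b[150:260,230:370],(397,312))]))
E
```

```text
2.75 [0.45020665 0.08901112 0.26756648] [ 0.15158717  0.29303652 -0.49571831] [[1.0, -0.0013, 0.0015], [-0.0013, -1.0, 0.0002], [0.0015, -0.0002, -1.0]]
```

View pics/w4.png

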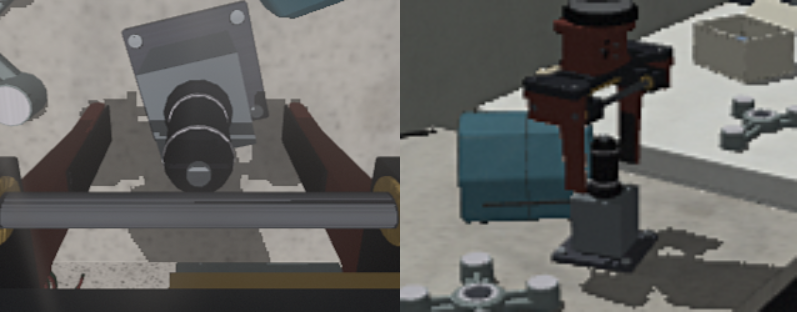

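The fingers straddle the probe handle and it sits centred between them. I'm closing the gripper.

>>> move_arm --plan '[[[0,0,0],[0,0,0]],[[0,0,0],[0,0,0]],[[0,0,0],[0,0,0]],[[0,0,0],[0,0,0]],[[0,0,0],[0,0,0]],[[0,0,0],[0,0,0]],[[0,0,0],[0,0,0]],[[0,0,0],[0,0,0]]]' --grip 1

```text
clock: 3.52
tool_pos: [0.4496, 0.0894, 0.2666]
tcp_rot: [[1.0, -0.0, -0.0], [-0.0, -1.0, -0.0], [-0.0, 0.0, -1.0]]
force: [0.0, -0.9, 0.5]
opening: 0.038
gripper_force: 0.0
```

>>> move_arm --plan '[[[0,0,0],[0,0,0]],[[0,0,0],[0,0,0]],[[0,0,0],[0,0,0]],[[0,0,0],[0,0,0]],[[0,0,0],[0,0,0]],[[0,0,0],[0,0,0]]]'

```text
clock: 4.02
tool_pos: [0.4495, 0.0893, 0.2666]
tcp_rot: [[1.0, -0.0, -0.0], [-0.0, -1.0, -0.0], [-0.0, 0.0, -1.0]]
force: [0.1, 0.2, -0.5]
opening: 0.0293
gripper_force: 30.0
```

>>> move_arm --plan '[[[0,0,-2],[0,0,0]],[[0,0,-5],[0,0,0]],[[0,0,-9],[0,0,0]],[[0,0,-11],[0,0,0]],[[0.5,4,-11],[0,0,0]],[[1,8,-11],[0,0,0]],[[1.4,12,-11],[0,0,0]],[[1.8,16,-11],[0,0,0]],[[2.2,20,-11],[0,0,0]],[[2.4,23,-11],[0,0,0]]]'

```text
clock: 4.85
tool_pos: [0.4731, -0.144, 0.3766]
tcp_rot: [[1.0, -0.003, -0.0], [-0.003, -1.0, -0.001], [-0.0, 0.001, -1.0]]
force: [0.2, 0.0, -1.8]
opening: 0.0294
gripper_force: 30.0
```

```bash
python3 - <<'E'
from h import *
o=manip.get_obs();print(o["clock"],o["tool_pos"],o["opening"])
cams.get_image("wrist");cams.get_image("wrist");
im=cams.get_image("wrist");w=cams.camera_info("wrist");np.save("w5.npy",w,allow_pickle=True);o=manip.get_obs();print(o["clock"],o["tool_pos"],o["opening"])
cv2.imwrite("pics/w5.png",im)
for p in((.482,-.254,.0245),(.530,-.372,.0245),(.446,-.376,.0245)): print(pj(w,p))
E
```

```text
4.85 [ 0.47310538 -0.14402945  0.3765625 ] 0.029366870277241167
5.0 [ 0.47308024 -0.143136    0.37620927] 0.029464839983851913
[408.79613155 177.39824497]
[514.85017305 136.06990595]
[504.41716221 205.34420909]
```

View pics/w5.png

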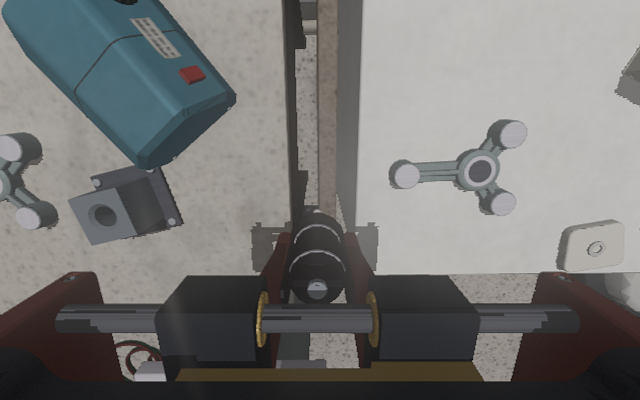

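The probe is held upright. In this view the bosses are at (405,174.5), (513,134) and (500,202), and the well mouth is at (104,215). I'll use the well, whose position the grasp gave, to calibrate out the wrist camera's bias.

```bash
python3 - <<'E'
from h import *
w=np.load("w5.npy",allow_pickle=True).item()
print("well",bp(w,(104,215),.068).round(4))
P=np.array([bp(w,p,.0245)[:2] for p in((405,174.5),(513,134),(500,202))])
a=np.radians([0,-126,126]);M=np.array([.09,.052,.052])[:,None]*np.c_[np.cos(a),np.sin(a)]
m=M-M.mean(0);q=P-P.mean(0);U,S,V=np.linalg.svd(m.T@q);r=(U@V).T
print(P.round(4).tolist(),"fit",((r@m.T).T+P.mean(0)).round(4).tolist(),"yaw",np.degrees(np.arctan2(r[1,0],r[0,0])))
E
```

```text
well [0.4513 0.0892 0.068 ]
[[0.4856, -0.2491], [0.5323, -0.3694], [0.4504, -0.3697]] fit [[0.4865, -0.2491], [0.5329, -0.368], [0.4489, -0.3711]] yaw 92.08463114785002
```

>>> move_arm --plan '[[[0.4,4,0],[0,0,0]],[[0.8,8,0],[0,0,0]],[[1,11.1,0],[0,0,0]],[[1,11.1,2],[0,0,0]],[[1,11.1,5],[0,0,0]],[[1,11.1,8],[0,0,0]],[[1,11.1,9],[0,0,0]],[[1,11.1,9],[0,0,0]],[[1,11.1,9],[0,0,0]]]'

```text
clock: 5.75
tool_pos: [0.484, -0.2507, 0.287]
tcp_rot: [[1.0, 0.001, -0.0], [0.001, -1.0, 0.001], [-0.0, -0.001, -1.0]]
force: [1.2, -0.0, -0.2]
opening: 0.0293
gripper_force: 30.0
```

```bash
python3 - <<'E'
from h import *
o=manip.get_obs();print(o["clock"],o["tool_pos"],o["force"])
a=cams.get_image("wrist");b=cams.get_image("side");c=cams.get_image("top");ci=cams.camera_info("side");t=np.array(o["tool_pos"])-[0,0,.2536]
print("tip side px",pj(ci,t),pj(ci,(.4835,-.252,.0245)))
cv2.imwrite("pics/w6.png",np.hstack([cv2.resize(a[0:400],(400,250)),cv2.resize(b[150:225,320:440],(400,250),interpolation=2)]))
E
```

```text
5.75 [ 0.4839723  -0.25071136  0.28700443] [ 1.16130444 -0.02373194 -0.15979884]
tip side px [346.08233158 193.30730311] [346.30536112 195.49012982]
```

View pics/w6.png

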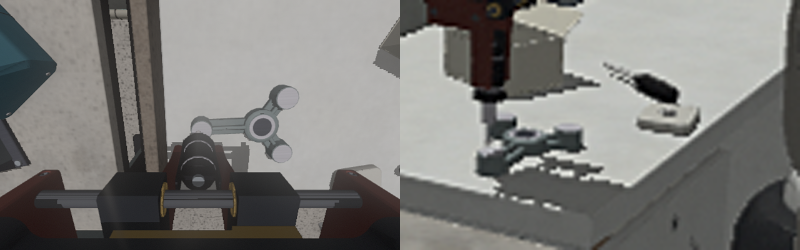

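The wrist and side views show the tip directly above the long-leg boss, so I'll press gently.

>>> move_arm --plan '[[[0,0,0.5],[0,0,0]],[[0,0,0.8],[0,0,0]],[[0,0,1.1],[0,0,0]],[[0,0,1.4],[0,0,0]],[[0,0,1.4],[0,0,0]],[[0,0,1.4],[0,0,0]],[[0,0,1.4],[0,0,0]],[[0,0,1.4],[0,0,0]]]'

```text
clock: 6.57
tool_pos: [0.4837, -0.2517, 0.273]
tcp_rot: [[1.0, -0.0, 0.001], [-0.0, -1.0, -0.0], [0.001, 0.0, -1.0]]
force: [0.9, -0.7, 1.2]
opening: 0.0295
gripper_force: 30.0
```

The force rose by about 2.5 N, so boss1 is in contact. Next is boss2.

>>> move_arm --plan '[[[0,0,-1],[0,0,0]],[[0,0,-3],[0,0,0]],[[1.5,3.8,-4],[0,0,0]],[[3,7.6,-4],[0,0,0]],[[4.75,11.9,-4],[0,0,0]],[[4.75,11.9,-4],[0,0,0]],[[4.75,11.9,-4],[0,0,0]],[[4.75,11.9,-2],[0,0,0]],[[4.75,11.9,-1.2],[0,0,0]],[[4.75,11.9,-1.2],[0,0,0]]]'

```text
clock: 7.4
tool_pos: [0.5298, -0.3686, 0.2823]
tcp_rot: [[1.0, 0.001, -0.005], [0.001, -1.0, 0.004], [-0.005, -0.004, -1.0]]
force: [-0.0, 0.4, -1.9]
opening: 0.0292
gripper_force: 30.0
```

>>> move_arm --plan '[[[0,0,0.4],[0,0,0]],[[0,0,0.7],[0,0,0]],[[0,0,1.0],[0,0,0]],[[0,0,1.2],[0,0,0]],[[0,0,1.2],[0,0,0]],[[0,0,1.2],[0,0,0]],[[0,0,1.2],[0,0,0]],[[0,0,1.2],[0,0,0]]]'

```text
clock: 8.07
tool_pos: [0.5312, -0.3705, 0.273]
tcp_rot: [[1.0, -0.0, 0.001], [-0.0, -1.0, -0.0], [0.001, 0.0, -1.0]]
force: [-0.6, 0.9, 0.3]
opening: 0.0288
gripper_force: 30.0
```

```bash
python3 - <<'E'
from h import *
o=manip.get_obs();print(o["clock"],o["tool_pos"],o["force"])
a=cams.get_image("wrist");b=cams.get_image("side");c=cams.get_image("top")
print(manip.get_obs()["force"])
cv2.imwrite("pics/w7.png",np.hstack([a[120:370,180:500],cv2.resize(b[150:225,320:440],(400,250),interpolation=2)]))
E
```

```text
8.0667 [ 0.53117267 -0.37054821  0.27301274] [-0.55233789  0.93611915  0.31785428]
[-0.39939312  1.46458499  0.87930609]
```

View pics/w7.png

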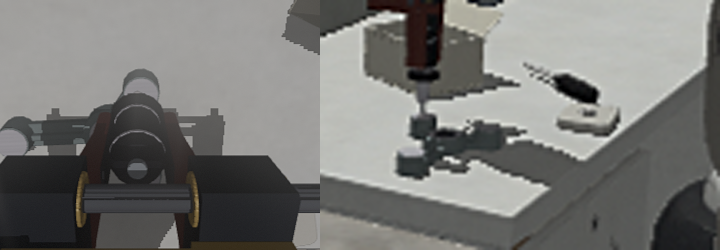

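The side view shows the stylus on the far boss (boss2), with the force up by about 2.4 N. Boss3 is next.

>>> move_arm --plan '[[[0,0,-1],[0,0,0]],[[0,0,-3],[0,0,0]],[[-2.5,0.1,-4],[0,0,0]],[[-5.5,0.2,-4],[0,0,0]],[[-8.4,0.3,-4],[0,0,0]],[[-8.4,0.3,-4],[0,0,0]],[[-8.4,0.3,-4],[0,0,0]],[[-8.4,0.3,-2],[0,0,0]],[[-8.4,0.3,-1.2],[0,0,0]],[[-8.4,0.3,-1.2],[0,0,0]]]'

```text
clock: 9.05
tool_pos: [0.4471, -0.3729, 0.2828]
tcp_rot: [[1.0, 0.001, -0.003], [0.001, -1.0, 0.002], [-0.003, -0.002, -1.0]]
force: [-0.2, 0.1, -2.6]
opening: 0.0292
gripper_force: 30.0
```

>>> move_arm --plan '[[[0,0,0.4],[0,0,0]],[[0,0,0.7],[0,0,0]],[[0,0,1.0],[0,0,0]],[[0,0,1.2],[0,0,0]],[[0,0,1.2],[0,0,0]],[[0,0,1.2],[0,0,0]],[[0,0,1.2],[0,0,0]],[[0,0,1.2],[0,0,0]]]'

```text
clock: 9.72
tool_pos: [0.4473, -0.3736, 0.2731]
tcp_rot: [[1.0, -0.0, 0.001], [-0.0, -1.0, -0.0], [0.001, 0.0, -1.0]]
force: [0.6, 0.9, 0.3]
opening: 0.0294
gripper_force: 30.0
```

```bash
python3 - <<'E'
from h import *
a=cams.get_image("wrist");b=cams.get_image("side")
o=manip.get_obs();print(o["clock"],o["tool_pos"],o["force"])
cv2.imwrite("pics/w8.png",np.hstack([a[120:370,180:500],cv2.resize(b[150:225,320:440],(400,250),interpolation=2)]))
E
```

```text
9.8167 [ 0.44727131 -0.37361595  0.2730196 ] [1.35520468 0.80049654 1.4404587 ]
```

View pics/w8.png

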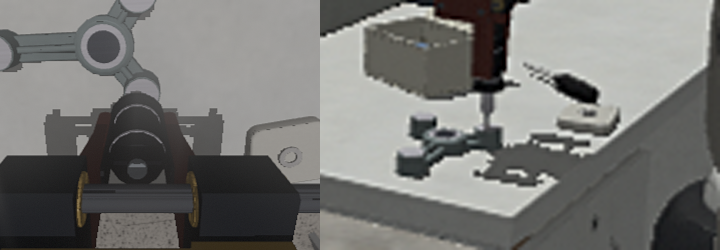

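All three bosses are touched; the tip is on boss3 and the force is up by about 2.5–4 N. I'm returning to the stand.

>>> move_arm --plan '[[[0,0,-1],[0,0,0]],[[0,0,-4],[0,0,0]],[[0,0,-8],[0,0,0]],[[0,0,-11],[0,0,0]],[[0,-4,-11],[0,0,0]],[[0.1,-8,-11],[0,0,0]],[[0.1,-12,-11],[0,0,0]],[[0.1,-16,-11],[0,0,0]],[[0.2,-20,-11],[0,0,0]],[[0.25,-24,-11],[0,0,0]]]'

```text
clock: 10.65
tool_pos: [0.4485, -0.132, 0.383]
tcp_rot: [[1.0, -0.001, -0.001], [-0.001, -1.0, -0.001], [-0.001, 0.001, -1.0]]
force: [-0.1, 0.5, -2.2]
opening: 0.0291
gripper_force: 30.0
```

>>> move_arm --plan '[[[0,-4,0],[0,0,0]],[[0,-8,0],[0,0,0]],[[0,-12,0],[0,0,0]],[[0,-16,0],[0,0,0]],[[0,-20,0],[0,0,0]],[[0,-22.3,0],[0,0,0]],[[0,-22.3,0],[0,0,0]],[[0,-22.3,0],[0,0,0]],[[0,-22.3,0],[0,0,0]],[[0,-22.3,0],[0,0,0]]]'

```text
clock: 11.48
tool_pos: [0.4495, 0.0878, 0.3826]
tcp_rot: [[1.0, -0.003, -0.001], [-0.003, -1.0, -0.001], [-0.001, 0.001, -1.0]]
force: [-0.0, -0.6, -1.9]
opening: 0.0294
gripper_force: 30.0
```

```bash
python3 - <<'E'
from h import *
o=manip.get_obs();print(o["clock"],o["joints"],o["tool_pos"]);go([.4495,.0893,.2666],0,o)
E
```

```text
11.4833 [   6.24221594   10.31243423  -27.71621587  117.52941554    5.99884528
   53.52800621 -114.83131332] [0.44951991 0.08775738 0.38256758]
shift cm [ 1.00e-02 -1.70e-01  1.16e+01] rv [ 0.001  0.001 -0.003]
```

>>> move_arm --plan '[[[0,-0.1,3],[0,0,0]],[[0,-0.1,5],[0,0,0]],[[0,-0.1,6.5],[0,0,0]],[[0,-0.1,8],[0,0,0]],[[0,-0.1,9],[0,0,0]],[[0,-0.1,10],[0,0,0]],[[0,-0.1,11],[0,0,0]],[[0,-0.1,11.3],[0,0,0]],[[0,-0.1,11.5],[0,0,0]],[[0,-0.1,11.5],[0,0,0]]]'

```text
clock: 12.32
tool_pos: [0.4497, 0.0904, 0.2676]
tcp_rot: [[1.0, -0.0, -0.0], [-0.0, -1.0, -0.0], [-0.0, 0.0, -1.0]]
force: [0.1, -0.0, -1.9]
opening: 0.0292
gripper_force: 30.0
```

>>> move_arm --plan '[[[0,0,0],[0,0,0]],[[0,0,0],[0,0,0]],[[0,0,0],[0,0,0]]]'

```text
clock: 12.57
tool_pos: [0.4498, 0.0905, 0.2681]
tcp_rot: [[1.0, -0.0, 0.001], [-0.0, -1.0, 0.0], [0.001, -0.0, -1.0]]
force: [-0.2, 0.0, -0.8]
opening: 0.0292
gripper_force: 30.0
```

The nose is in the well, about 1 mm above its rest height. I'll lower the last bit, release and retreat.

>>> move_arm --plan '[[[0,0.1,0.05],[0,0,0]],[[0,0.1,0.1],[0,0,0]],[[0,0.1,0.1],[0,0,0]],[[0,0.1,0.1],[0,0,0]]]'

```text
clock: 12.9
tool_pos: [0.4496, 0.0894, 0.2667]
tcp_rot: [[1.0, -0.0, 0.0], [-0.0, -1.0, 0.0], [0.0, -0.0, -1.0]]
force: [-0.3, 0.1, -1.9]
opening: 0.0296
gripper_force: 30.0
```

>>> move_arm --plan '[[[0,0,0],[0,0,0]],[[0,0,0],[0,0,0]],[[0,0,0],[0,0,0]],[[0,0,0],[0,0,0]],[[0,0,0],[0,0,0]],[[0,0,0],[0,0,0]],[[0,0,0],[0,0,0]],[[0,0,0],[0,0,0]],[[0,0,0],[0,0,0]],[[0,0,0],[0,0,0]]]' --grip -1

```text
clock: 13.73
tool_pos: [0.4496, 0.0894, 0.2667]
tcp_rot: [[1.0, -0.0, 0.0], [-0.0, -1.0, -0.0], [0.0, 0.0, -1.0]]
force: [0.3, 0.3, -0.5]
opening: 0.0876
gripper_force: 0.0
```

>>> move_arm --plan '[[[0,0,0],[0,0,0]],[[0,0,0],[0,0,0]],[[0,0,0],[0,0,0]],[[0,0,0],[0,0,0]]]'

```text
clock: 14.07
tool_pos: [0.4496, 0.0894, 0.2667]
tcp_rot: [[1.0, -0.0, 0.0], [-0.0, -1.0, 0.0], [0.0, -0.0, -1.0]]
force: [-0.5, 0.2, 0.3]
opening: 0.0879
gripper_force: 0.0
```

>>> move_arm --plan '[[[0,0,-2],[0,0,0]],[[0,0,-5],[0,0,0]],[[0,0,-9],[0,0,0]],[[0,0,-12],[0,0,0]],[[0,0,-13],[0,0,0]],[[0,0,-13],[0,0,0]],[[0,0,-13],[0,0,0]],[[0,0,-13],[0,0,0]]]'

```text
clock: 14.73
tool_pos: [0.449, 0.089, 0.395]
tcp_rot: [[1.0, -0.0, -0.003], [-0.0, -1.0, -0.001], [-0.003, 0.001, -1.0]]
force: [0.2, -0.1, -0.4]
opening: 0.0878
gripper_force: 0.0
```

```bash
python3 - <<'E'
from h import *
b=cams.get_image("side");cv2.imwrite("pics/w9.png",cv2.resize(b[130:280,220:440],(660,450),interpolation=2))
a=cv2.imread("pics/side0.png");d=cv2.absdiff(a,b).max(2)
print("casting-area diff px",(d[180:208,338:378]>25).sum(),"stand-area",(d[196:246,280:325]>25).sum())
E
```

```text
casting-area diff px 0 stand-area 33
```

View pics/w9.png

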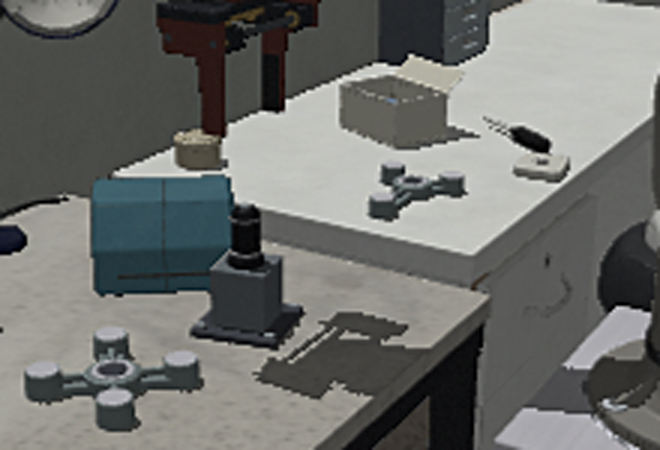

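The probe stands upright in its stand with its collar seated, at crop (245,240). The casting's image is unchanged and the gripper is clear, so I'm handing in.

```bash
python3 -c "
from plant import manip
print(manip.finish_job())"
```

```text
the job is handed in; nothing more can be done
None
```

The probe touched all three bosses in order (long leg, then clockwise) at roughly 2–4 N each and is back upright in its stand, released; the casting did not visibly move, and the job was handed in at about 15 s with no verdict returned.

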